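Put the blue objective in the drawer that is not locked

TASK

One of the two drawers of the accessory case is locked and nothing shows which: find the one that gives when you pull it, and draw it out to its stop. Then stand the microscope objective with the blue ring upright in that drawer, well inside the open part, and leave the drawer open. Leave the red and yellow objectives standing where they are.

Things in the scene. Friction and masses are not known exactly. Their poses are not given: they have to be found in the camera images.
- objective_blue_center (a point): Microscope objective lens with a blue painted ring, the one to put away: a round barrel 25 mm in diameter, bare metal for its lower 20 mm, then a blue band up to 35 mm and a blue shoulder tapering to 41 mm, then a dark 14 mm nose, 48 mm tall in all, about 90 g. It stands upright, nose up, on a 3 mm thick flat light grey rest mat with the two others, their centres at least 70 mm apart, in any order. This point is at its centre, 24 mm above its foot; z is its long axis, up.
- objective_red_center (a point): Microscope objective lens with a red painted ring, to be left alone: a round barrel 25 mm in diameter, bare metal for its lower 20 mm, then a red band up to 35 mm and a red shoulder tapering to 41 mm, then a dark 14 mm nose, 48 mm tall in all, about 90 g. It stands upright, nose up, on a 3 mm thick flat light grey rest mat with the two others, their centres at least 70 mm apart, in any order. This point is at its centre, 24 mm above its foot; z is its long axis, up.
- objective_yellow_center (a point): Microscope objective lens with a yellow painted ring, to be left alone: a round barrel 25 mm in diameter, bare metal for its lower 20 mm, then a yellow band up to 35 mm and a yellow shoulder tapering to 41 mm, then a dark 14 mm nose, 48 mm tall in all, about 90 g. It stands upright, nose up, on a 3 mm thick flat light grey rest mat with the two others, their centres at least 70 mm apart, in any order. This point is at its centre, 24 mm above its foot; z is its long axis, up.
- drawer_left (a joint): How far the left (+y) drawer is pulled out, m: 0 shut, 0.12 at its stop. The two drawers sit side by side in a low cream accessory case (320 mm wide, 170 mm deep, 62 mm high; nothing on its top reaches above 75 mm) that is fixed to the bench with its front towards the robot. Both look the same; exactly one is bolted from inside and gives only about 3 mm. The free one slides with about 1.5 N and stays where it is left.
- drawer_left_pull (a point): Centre of the orange pull of the left (+y) drawer, moving with it: an upright fin 14 mm thick (along y), 34 mm tall, standing out 42 mm from the drawer's grey front (the outermost 21 mm lie beyond this point), 36 mm above the bench, open above and free for more than 60 mm on both sides. Axes: x points into the case, so the drawer pulls out along -x; y to the left along the front; z up.
- drawer_left_in (a point): Point on the inner floor of the left (+y) drawer, moving with it, 14 mm above the bench. With the drawer fully out it is the centre of the open part, 60 mm behind the inside of the drawer's front and 60 mm in front of the case; the inside is 142 mm wide (y). The side walls rise 22 mm above the floor, the front 42 mm. x points into the case, z up.
- drawer_right (a joint): How far the right (-y) drawer is pulled out, m: 0 shut, 0.12 at its stop. The two drawers sit side by side in a low cream accessory case (320 mm wide, 170 mm deep, 62 mm high; nothing on its top reaches above 75 mm) that is fixed to the bench with its front towards the robot. Both look the same; exactly one is bolted from inside and gives only about 3 mm. The free one slides with about 1.5 N and stays where it is left.
- drawer_right_pull (a point): Centre of the orange pull of the right (-y) drawer, moving with it: an upright fin 14 mm thick (along y), 34 mm tall, standing out 42 mm from the drawer's grey front (the outermost 21 mm lie beyond this point), 36 mm above the bench, open above and free for more than 60 mm on both sides. Axes: x points into the case, so the drawer pulls out along -x; y to the left along the front; z up.
- drawer_right_in (a point): Point on the inner floor of the right (-y) drawer, moving with it, 14 mm above the bench. With the drawer fully out it is the centre of the open part, 60 mm behind the inside of the drawer's front and 60 mm in front of the case; the inside is 142 mm wide (y). The side walls rise 22 mm above the floor, the front 42 mm. x points into the case, z up.
Things that resemble listed ones, but are neither listed nor needed, are in the scene too. Of the things like the part that bears objective_blue_center, leave any that is green or turquoise; of the rest the smaller one is meant.

How it is judged:
By the outcome, as a careful person would: the job done as asked, in the order asked, and still so for the second after the job is handed in, with the robot touching nothing.
It also fails if it takes over 64 s, if anything falls off the work surface, if the arm or the gripper's body presses on something with over 40 N, if the wrist force passes 120 N, or if a joint passes its speed limit or range.

ROBOT

A 7-joint arm with a two-finger parallel gripper is mounted at the origin on the work surface. World frame = base frame: x ahead of the robot, y to its left, z up, the work surface at z = 0. Lengths are in mm, angles in rad, forces in N, time in s.
With the tool pointing down it reaches from about 400 to 900 mm from the base axis. Payload 5.6 kg.
Tool frame: the origin (TCP) lies midway between the tips of the shut fingers; the grasp point (between the pads) lies 19 mm behind it; z points along the fingers, y is the line along which they close (so a half turn about z gives the same grasp; the last joint's range is limited). The gripper opens to 92 mm and grips with 3 to 60 N. Pads are 20 mm wide; open, the fingers measure 128 mm over their backs; the gripper's body (75 mm by 189 mm) begins 69 mm behind the grasp point.
Start: joints at [1.182, 0.468, -0.012, 1.603, 0.006, 1.071, -0.056], TCP at [220.276, -611.545, 214.592] pointing down, gripper open.
Joint ranges: [-2.53, 2.53], [-0.31, 2.02], [-1.57, 1.55], [0.28, 2.44], [-1.29, 4.43], [0.15, 1.84], [-2.92, 2.92]. Speed limits (rad/s): [2.57, 2.57, 3.14, 3.14, 3.14, 3.14, 3.14].

INTERFACE

Orientations are given as a rotation vector (axis times angle).
In Python, from cell import robot, grip, kin, viewer gives the robot as it stands. Calls block until the motion is done:
- robot.movep(position, orientation): joint-space move of the TCP to a pose.
- robot.servo_line(position, feed=150, rotation=None): straight line of the TCP; rotation=None keeps the orientation; feed is the mean speed in mm/s.
- robot.goto_joints(angles): joint-space move.
- grip(opening, newtons=None): opening from 0.0 (shut) to 1.0 (fully open); newtons is the grip in N (None keeps the last); returns when the fingers have stopped.
- robot.hold(seconds).
- kin.ik(position, orientation): joint angles nearest the present ones, or None.
- robot.observe(): the state.
- viewer.read_camera(name): name is "scene" or "top" or "wrist"; returns the picture (400x640x3 uint8, red, green, blue); there is no depth.
- viewer.camera_info(name): a dict with "camera_matrix" (3x3 intrinsics, pixels), "R" (3x3) and "t" (3): a world point X has camera coordinates R X + t. Camera axes: x right, y down, z forward; pixel columns grow to the right and rows downward; lengths in mm; the calibration is good to about 2 mm. A picture is of the moment at which its call begins: read the wrist's pose just before it. camera_info takes no time and is no camera call; for the wrist camera it gives the pose at the moment of the call.
A pose or a line that the arm cannot do raises robot.IKError and nothing moves.
- robot.job_done(): hands the job in; it is judged then, once.
Trained networks look in the newest picture that a camera, given by its name, has taken for a name from the list of things; names that differ only in an ending like _2 or _b are one class to them, and where a whole thing is asked for, a point or a joint stands for the part that bears it (a point fixed in the world has none). Each returns a list of dicts, best first, with "confidence" (0 to 1); they miss things now and then, are a little off and sometimes report something else, mostly with a low value. They report only what shows in the picture. A call takes as long as a camera call. They do not tell look-alikes from the thing itself.
- viewer.silhouettes(name, camera): "mask" (400x640 bool, what is visible of it).
- viewer.pinpoint(name, camera): "at" ([x, y, z] in mm, in the coordinates of the camera as it stood for that picture, good to about 4 mm: a listed point, or the origin of a listed thing).
The state is a dict: "t": time; "joints": joint angles; "joint_velocities": joint speeds; "joint_torque": joint torques, N m; "tcp_pos": TCP position; "tcp_rot": TCP orientation; "contact_force": force on the tool from outside, world axes, zero at the start; "wrist_torque": the same for the moment, N m; "grip_width": opening from 0.0 (shut) to 1.0 (fully open); "grip_force": force on a finger pad.
Only numpy, scipy, OpenCV 4.12 (cv2) and the standard library are available. Lean on these libraries where they do the work, as an engineer would, in place of code of your own. Each camera call takes 0.05 s, during which the arm holds its last target. There are 200 camera calls.

## Working session

There is one attempt and no reset: what is moved stays moved. The work goes in short steps, each a Python script; the robot and the scene stay as the last script left them, time stands still between calls to the robot, and variables do not carry over. Pictures are saved under pics/ and viewed, at most 10 in all, crops included, and the job is handed in when it is done.

```bash
mkdir -p pics; ls; cat > h.py <<'E'
import numpy as np, cv2
from cell import robot, grip, kin, viewer
def world(at,info): return np.array(info["R"]).T@(np.array(at)-np.array(info["t"]))
def save(img,n): cv2.imwrite(f"pics/{n}.png",cv2.cvtColor(img,cv2.COLOR_RGB2BGR))
def proj(X,info):
    c=np.array(info["R"])@np.array(X)+np.array(info["t"]); p=np.array(info["camera_matrix"])@c; return p[:2]/p[2]
def look(cam,names):
    info=viewer.camera_info(cam); im=viewer.read_camera(cam)
    for n in names:
        for d in viewer.pinpoint(n,cam):
            w=world(d["at"],info); print(cam,n,round(d["confidence"],2),w.round(0),proj(w,info).round(0))
    return im,info
E
python3 - <<'E'
from h import *
N=["objective_blue_center","objective_red_center","objective_yellow_center","drawer_left_pull","drawer_right_pull","drawer_left_in","drawer_right_in"]
for c in("top","scene"):
    im,i=look(c,N); save(im,c+"0"); print(np.array(i["R"]).round(3).tolist(),np.array(i["t"]).round(0),np.array(i["camera_matrix"])[0,0])
o=robot.observe(); print(o["t"],o["tcp_pos"],o["tcp_rot"],o["contact_force"])
E
```

```text
pics
top objective_blue_center 0.69 [ 444. -370.   25.] [442. 258.]
top objective_blue_center 0.6 [ 401. -457.   26.] [480. 277.]
top objective_blue_center 0.59 [ 352. -376.   32.] [446. 298.]
top objective_blue_center 0.5 [ 479. -448.   22.] [474. 244.]
top objective_red_center 0.63 [ 438. -242.   25.] [387. 259.]
top objective_yellow_center 0.58 [ 498. -304.   26.] [413. 234.]
top drawer_right_pull 0.74 [590.  20.  34.] [277. 192.]
top drawer_left_in 0.54 [589.  23.  35.] [275. 193.]
top drawer_right_in 0.64 [ 443. -370.   25.] [442. 258.]
[[0.023, -1.0, -0.002], [-0.978, -0.022, -0.207], [0.207, 0.007, -0.978]] [-101.  555.  926.] 425.30448195574064
scene objective_blue_center 0.8 [ 353. -383.   32.] [190. 234.]
scene objective_blue_center 0.69 [ 445. -372.   26.] [215. 253.]
scene objective_blue_center 0.59 [ 406. -458.   31.] [174. 263.]
scene objective_blue_center 0.55 [ 481. -449.   21.] [195. 281.]
scene objective_red_center 0.44 [ 436. -247.   25.] [254. 224.]
scene objective_yellow_center 0.5 [ 501. -311.   30.] [250. 250.]
scene drawer_left_pull 0.65 [582. 171.  39.] [399. 173.]
scene drawer_right_pull 0.72 [590.  16.  33.] [367. 202.]
scene drawer_right_in 0.28 [595.  17.  38.] [369. 201.]
[[0.712, 0.702, -0.001], [0.475, -0.483, -0.736], [-0.517, 0.524, -0.677]] [-325. -257. 1370.] 387.19653390217405
0.8 [ 220.2672907  -611.54296682  214.61287512] [ 3.09471993e+00  5.40344270e-01 -3.96728330e-05] [-0.49828021  0.56883586 -0.07607067]
```

View pics/top0.png

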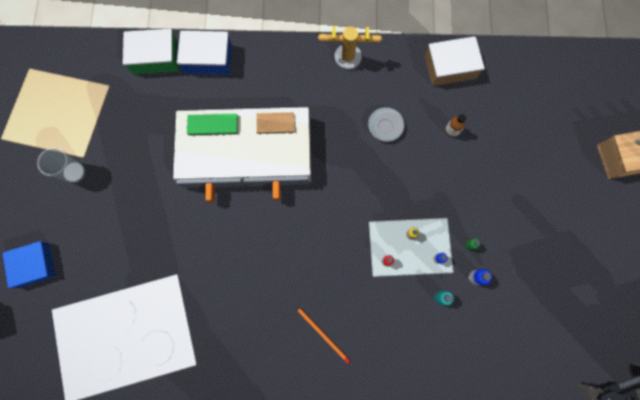

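```bash
python3 - <<'E'
import cv2,numpy as np
a=cv2.imread("pics/top0.png")[210:330,360:520]; b=cv2.imread("pics/scene0.png")[200:320,150:310]
cv2.imwrite("pics/crop0.png",np.vstack([cv2.resize(a,None,fx=2.5,fy=2.5,interpolation=cv2.INTER_CUBIC),cv2.resize(b,None,fx=2.5,fy=2.5,interpolation=cv2.INTER_CUBIC)]))
E
```

```text
(no output)
```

View pics/crop0.png

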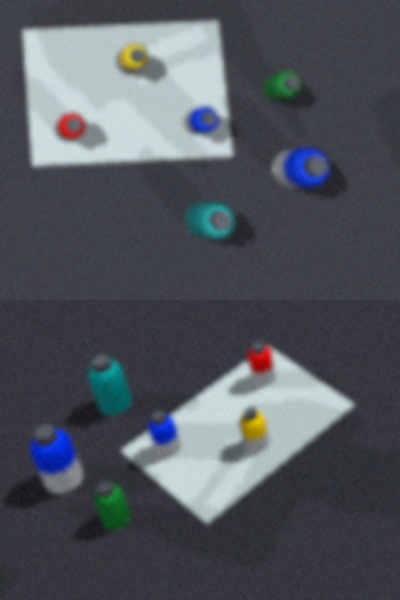

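View pics/scene0.png

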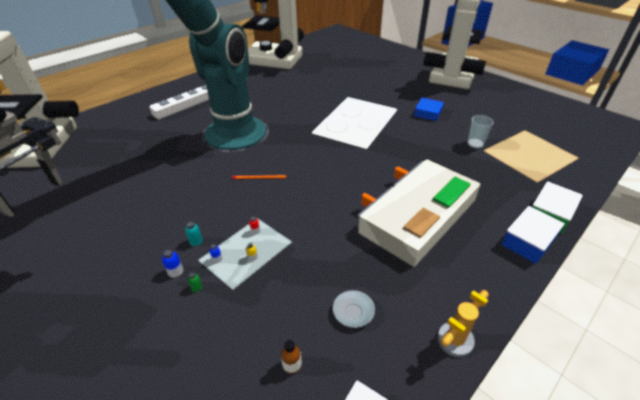

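Candidates for the target in the top view: small blue on the mat (442,258), large blue off the mat (481,277), teal (446,298) and green (474,244). The small blue one beside red (388,261) and yellow (413,233) fits the description, and the crop confirms it. The pulls are at about (210,191) and (277,190). I'll look at the pulls closely with the wrist camera.

```bash
python3 - <<'E'
from h import *
for r in ([np.pi,0,0],[0,np.pi,0]): print(r,kin.ik([520,95,300],r), kin.ik([700,95,300],r))
try: robot.movep([530,95,300],[np.pi,0,0])
except robot.IKError as e: print(e); robot.movep([530,95,300],[0,np.pi,0])
im,i=look("wrist",["drawer_left_pull","drawer_right_pull"]); save(im,"w1"); print(robot.observe()["t"],np.array(i["R"]).round(2).tolist(),i["t"], robot.observe()["joints"])
for n in ("drawer_left_pull","drawer_right_pull"):
  for d in viewer.silhouettes(n,"wrist"):
    m=d["mask"]; print(n,d["confidence"],m.sum(),np.argwhere(m).mean(0)[::-1])
E
```

```text
[3.141592653589793, 0, 0] [ 0.39896062  0.27523888 -0.76600834  1.75985285  0.20451149  1.18830405
 -1.99595302] [ 0.14810011  0.56735668 -0.52665141  1.32062491  0.28207541  1.32705054
 -1.94840678]
[0, 3.141592653589793, 0] [ 0.60787865  0.36969892 -1.06213355  1.74974124  0.34210241  1.22480519
  1.02664892] [ 0.3139855   0.65238051 -0.83612916  1.30747955  0.47630055  1.38361461
  1.06760884]
wrist drawer_left_pull 0.67 [582. 177.  33.] [256. 129.]
wrist drawer_right_pull 0.67 [596.  18.  38.] [379. 119.]
3.6833 [[-0.0, -1.0, -0.0], [-0.96, 0.0, 0.29], [-0.29, 0.0, -0.96]] [ 94.55827499 448.42361947 628.31060255] [ 0.38641851  0.29402174 -0.75569897  1.73838655  0.21534464  1.19456201
 -1.99949717]
drawer_left_pull 0.75 1514 [254.60766182 112.64993395]
drawer_right_pull 0.83 1672 [379.44198565 104.85047847]
```

View pics/w1.png

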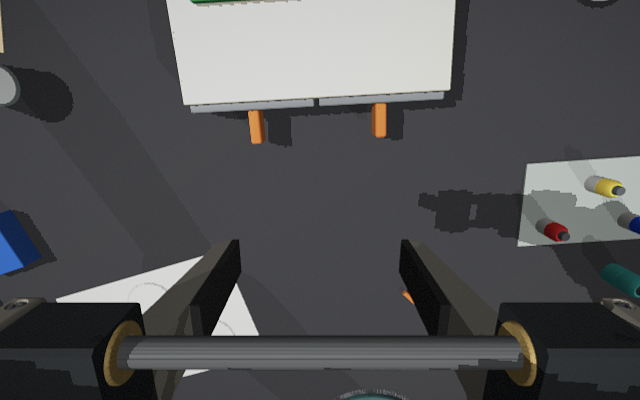

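The wrist view shows both fins, left about (256,126) and right about (379,119). The case is turned slightly, so I'll fit the fin boxes and the case's front edge to get its exact pose.

```bash
cat > fit.py <<'E'
from h import *
from scipy.optimize import minimize
def orange(im):
    h=cv2.cvtColor(im,cv2.COLOR_RGB2HSV); return ((h[...,0]>5)&(h[...,0]<18)&(h[...,1]>170)&(h[...,2]>70)).astype(np.uint8)
def boxmask(x,y,yaw,info,s=4):
    c,sn=np.cos(yaw),np.sin(yaw)
    P=[proj([x+c*a-sn*b,y+sn*a+c*b,36+d],info) for a in(-21,21) for b in(-7,7) for d in(-17,17)]
    m=np.zeros((400*1,640*1),np.uint8); cv2.fillConvexPoly(m,cv2.convexHull((np.array(P)*16).round().astype(np.int32)),1,cv2.LINE_8,4); return m
E
python3 - <<'E'
from fit import *
info=viewer.camera_info("wrist"); im=cv2.imread("pics/w1.png")[...,::-1].copy()
K=np.array(info["camera_matrix"]);R=np.array(info["R"]);t=np.array(info["t"])
def bp(u,v,z):
    d=R.T@np.linalg.inv(K)@[u,v,1]; o=-R.T@t; return o+d*(z-o[2])/d[2]
# case front top edge: lowest bright row per column
g=im.astype(int); cols=np.arange(195,440,5); e=[]
for u in cols:
    br=np.where((g[:130,u].min(1)>195))[0]; e.append(bp(u,br.max()+.5,62))
e=np.array(e); p=np.polyfit(e[:,1],e[:,0],1); print("edge x=a*y+b",p,"res",np.std(e[:,0]-np.polyval(p,e[:,1])),"yaw",-np.arctan(p[0]))
o=orange(im); n,l,s,c=cv2.connectedComponentsWithStats(o); yaw=-np.arctan(p[0])
for k in range(1,n):
    if s[k,4]<200 or c[k,1]>200: continue
    m=(l==k); print(s[k],c[k])
    x0,y0=bp(*c[k],36)[:2]; 
    f=lambda q:-(boxmask(*q[:2],q[2],info)&m).sum()/(boxmask(*q[:2],q[2],info)|m).sum()
    r=minimize(f,[x0,y0,yaw],method="Nelder-Mead",options=dict(initial_simplex=[[x0,y0,yaw],[x0+12,y0,yaw],[x0,y0+8,yaw],[x0,y0,yaw+.06]])); print(r.x,r.fun)
E
```

```text
edge x=a*y+b [-5.48519917e-02  6.27673099e+02] res 0.3266399019098327 yaw 0.05479707900168606
```

```bash
sed -i 's/>5)&(h\[...,0\]<18)&(h\[...,1\]>170)/>3)\&(h[...,0]<22)\&(h[...,1]>130)/' fit.py; python3 - <<'E'
from fit import *
info=viewer.camera_info("wrist"); im=cv2.imread("pics/w1.png")[...,::-1].copy()
print(cv2.cvtColor(im,cv2.COLOR_RGB2HSV)[125,256], cv2.cvtColor(im,cv2.COLOR_RGB2HSV)[118,379])
K=np.array(info["camera_matrix"]);R=np.array(info["R"]);t=np.array(info["t"])
def bp(u,v,z):
    d=R.T@np.linalg.inv(K)@[u,v,1]; o=-R.T@t; return o+d*(z-o[2])/d[2]
o=orange(im); n,l,s,c=cv2.connectedComponentsWithStats(o); yaw=.0548
for k in range(1,n):
    if s[k,4]<200 or c[k,1]>200: continue
    m=(l==k).astype(np.uint8); print(s[k],c[k])
    x0,y0=bp(*c[k],36)[:2]
    def f(q):
        b=boxmask(*q[:2],yaw,info); return -(b&m).sum()/(b|m).sum()
    r=minimize(f,[x0,y0],method="Nelder-Mead",options=dict(initial_simplex=[[x0,y0],[x0+12,y0],[x0,y0+8]])); print(r.x,r.fun)
E
```

```text
[ 15 160 213] [ 15 162 212]
[371 103  16  35 491] [378.95315682 119.53360489]
[597.2391564   47.83975063] 0.0
[248 110  17  34 485] [256.18556701 126.08041237]
[588.97745032 207.47377118] 0.0<stdin>:13: RuntimeWarning: overflow encountered in scalar negative
```

```bash
python3 - <<'E'
from fit import *
info=viewer.camera_info("wrist"); im=cv2.imread("pics/w1.png")[...,::-1].copy()
n,l,s,c=cv2.connectedComponentsWithStats(orange(im)); yaw=.0548
for k in range(1,n):
    if s[k,4]<200 or c[k,1]>200: continue
    m=(l==k).astype(np.uint8); x0,y0=(590,20) if c[k,0]>320 else (583,174)
    def f(q):
        b=boxmask(*q[:2],yaw,info); return -float((b&m).sum())/float((b|m).sum())
    r=minimize(f,[x0,y0],method="Nelder-Mead",options=dict(initial_simplex=[[x0,y0],[x0+12,y0],[x0,y0+8]])); print(r.x,r.fun)
E
```

```text
[594.34875488  19.02685547] -0.8705673758865248
[585.21353912 177.29125214] -0.8333333333333334
```

```bash
cat >> h.py <<'E'
from scipy.spatial.transform import Rotation as Ro
YAW=.056; ax=np.array([np.cos(YAW),np.sin(YAW),0]); ay=np.array([-ax[1],ax[0],0])
def down(yaw): return (Ro.from_euler("z",yaw)*Ro.from_rotvec([np.pi,0,0])).as_rotvec()
def st(tag=""):
    o=robot.observe(); print(tag,round(o["t"],2),np.round(o["tcp_pos"],1),"F",np.round(o["contact_force"],1),"w",round(o["grip_width"],3),"gf",round(o["grip_force"],1)); return o
PULL={"R":np.array([594.3,19,0]),"L":np.array([585.2,177.3,0])}
E
python3 - <<'E'
from h import *
p=PULL["R"]-4*ax
grip(0.5,20); robot.movep(p+[0,0,100],down(YAW)); st("above")
robot.servo_line(p+[0,0,18],feed=120); st("down")
grip(0.0,20); st("grip")
for d in (3,6,10):
    robot.servo_line(p+[0,0,18]-d*ax,feed=30); st(d)
E
```

```text
above 5.48 [591.2  19.9 101.4] F [0.1 0.4 0.4] w 0.501 gf 0.0
down 6.32 [591.   19.1  18.7] F [ 0.2 -0.1 -0.4] w 0.498 gf 0.0
grip 6.9 [590.5  17.9  18.3] F [-0.3 -2.1  2.9] w 0.149 gf 20.0
3 7.15 [587.4  17.7  18.2] F [ 0.7 -4.2  3.3] w 0.15 gf 20.0
6 7.4 [584.3  17.6  18.2] F [-0.2 -5.9  4.3] w 0.151 gf 20.0
10 7.68 [580.3  17.4  18.2] F [-1.2 -5.7  4.7] w 0.15 gf 20.0
```

The right drawer gives, with almost no pull force. I'll draw it to its stop.

```bash
python3 - <<'E'
from h import *
p=PULL["R"]-4*ax+[0,0,18]
robot.servo_line(p-105*ax,feed=90); st(105)
for d in (112,116,119,121,123,125):
    robot.servo_line(p-d*ax,feed=40); o=st(d)
    if o["contact_force"]@ax>12: break
grip(0.45); st("open")
q=np.array(robot.observe()["tcp_pos"]); robot.servo_line([q[0],q[1],130],feed=200)
robot.movep([q[0]-20,q[1]-10,300],down(YAW)); st("up")
im,i=look("wrist",["drawer_right_pull","drawer_right_in"]); save(im,"w2")
im,i=look("top",["drawer_right_pull","drawer_left_pull","drawer_right_in"])
E
```

```text
105 8.89 [484.9  12.3  18.1] F [-2.6 -5.5  6. ] w 0.151 gf 20.0
112 9.22 [478.   12.   18.2] F [-1.6 -6.2  5.8] w 0.154 gf 20.0
116 9.47 [474.2  11.8  18.2] F [ 0.4 -5.   6.4] w 0.15 gf 20.0
119 9.72 [471.3  11.7  18.2] F [-0.1 -6.3  5.8] w 0.151 gf 20.0
121 9.97 [470.7  11.6  18.2] F [ 5.  -5.4  0.4] w 0.156 gf 20.0
123 10.22 [470.6  11.7  18.3] F [ 8.3 -4.1 -4. ] w 0.155 gf 20.0
125 10.47 [470.4  11.7  18.5] F [ 12.6  -5.8 -10.5] w 0.155 gf 20.0
open 11.04 [465.3  12.   18. ] F [ 0.8  0.  -0.6] w 0.451 gf 0.0
up 12.47 [444.5   1.4 298.3] F [-0.1 -0.3  0.2] w 0.45 gf 0.0
wrist drawer_right_pull 0.95 [473.  12.  36.] [313. 146.]
wrist drawer_right_pull 0.48 [ 447. -371.   27.] [587. 180.]
wrist drawer_right_in 0.91 [566.  17.  16.] [313.  72.]
top drawer_right_in 0.58 [564.  22.  14.] [276. 205.]
```

View pics/w2.png

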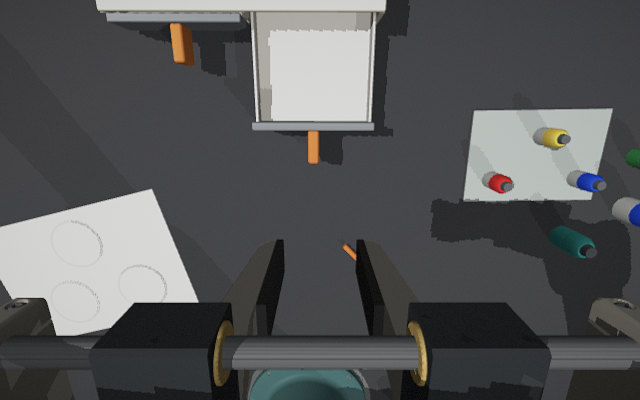

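The right drawer is out to its stop. In this view the pull is at (313,146), the open interior is around (315,75) and blue is at (590,182). Next I'll locate the blue objective from the wrist camera.

```bash
python3 - <<'E'
from h import *
robot.movep([395,-371,240],down(0)); st()
im,i=look("wrist",["objective_blue_center","objective_red_center","objective_yellow_center"]); save(im,"w3")
look("wrist",["objective_blue_center"])
for d in viewer.silhouettes("objective_blue_center","wrist"): m=d["mask"]; print(d["confidence"],m.sum(),np.argwhere(m).mean(0)[::-1])
print(kin.ik([445,-371,30],down(0)))
E
```

```text
14.24 [ 396.1 -369.6  240.5] F [ 0.4 -0.1  1.2] w 0.453 gf 0.0
wrist objective_blue_center 0.82 [ 481. -449.   24.] [390. 103.]
wrist objective_blue_center 0.67 [ 447. -371.   25.] [321. 134.]
wrist objective_blue_center 0.58 [ 355. -379.   33.] [327. 211.]
wrist objective_red_center 0.96 [ 436. -252.   26.] [220. 142.]
wrist objective_yellow_center 0.92 [ 503. -309.   24.] [266.  82.]
wrist objective_blue_center 0.81 [ 480. -444.   27.] [386. 103.]
wrist objective_blue_center 0.7 [ 447. -372.   24.] [322. 133.]
wrist objective_blue_center 0.67 [ 355. -378.   35.] [326. 211.]
wrist objective_blue_center 0.57 [ 395. -459.   32.] [394. 178.]
0.89 420 [320.59047619 135.47619048]
0.86 526 [389.72623574 104.18250951]
0.77 802 [323.49875312 210.36907731]
0.72 1003 [395.56929212 171.50149551]
[ 1.02059394  0.66761299 -0.50411893  1.86853895  0.46795762  0.72481423
 -1.32072353]
```

View pics/w3.png

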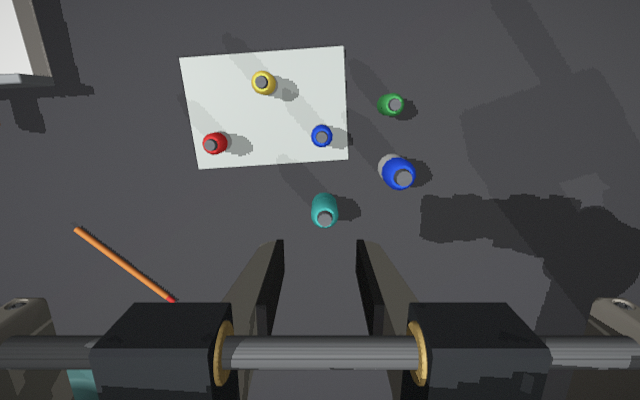

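The small blue objective stands at (321,135), which is about (446,-371.5) in world coordinates. I'll grasp it and lift.

```bash
python3 - <<'E'
from h import *
b=np.array([446,-371.4,0])
robot.movep(b+[0,0,100],down(0)); q=robot.observe()["tcp_pos"]; st()
robot.servo_line(b+[0,0,10],feed=100); st("down")
grip(0.0,15); o=st("grip")
robot.servo_line(b+[0,0,150],feed=150); st("lift")
im,i=look("wrist",["objective_blue_center","objective_red_center","objective_yellow_center"]); save(im,"w4")
E
```

```text
15.24 [ 446.4 -371.6  100.7] F [ 1.  -0.6 -0.9] w 0.451 gf 0.0
down 16.29 [ 446.5 -371.7   10.6] F [-0.1  0.5  0.3] w 0.452 gf 0.0
grip 16.69 [ 446.3 -371.6   10.5] F [-0.1  1.4  2. ] w 0.267 gf 15.0
lift 17.77 [ 445.3 -371.   149. ] F [-0.3  1.1 -0.7] w 0.264 gf 15.0
wrist objective_blue_center 0.66 [ 401. -461.   35.] [414. 244.]
wrist objective_blue_center 0.56 [ 443. -374.  166.] [325. 271.]
wrist objective_red_center 0.64 [ 439. -254.   27.] [196. 203.]
wrist objective_yellow_center 0.83 [ 502. -309.   22.] [250. 134.]
```

View pics/w4.png

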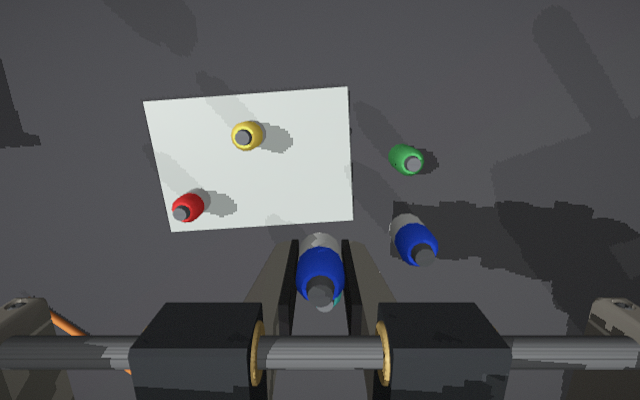

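The objective is held upright between the pads at (320,270), and the others are undisturbed. I'll place it in the drawer.

```bash
python3 - <<'E'
from h import *
d=np.array([563,16.5,0])
robot.movep(d+[0,0,150],down(YAW)); st("over")
robot.servo_line(d+[0,0,32],feed=120); o=st("low")
f0=o["contact_force"][2]
for z in (27,24.5,23,22,21,20,19):
    robot.servo_line(d+[0,0,z],feed=25); o=st(z)
    if o["contact_force"][2]-f0>2.5: break
robot.hold(.1); grip(0.45); st("rel")
robot.servo_line(d+[0,0,150],feed=150)
robot.movep([450,5,290],down(YAW)); st("up")
im,i=look("wrist",["objective_blue_center","drawer_right_pull","drawer_right_in"]); save(im,"w5")
look("top",["objective_blue_center","objective_red_center","objective_yellow_center"])
E
```

```text
over 19.48 [563.1  14.7 149.8] F [ 0.2 -0.1 -0.7] w 0.264 gf 15.0
low 20.61 [563.6  16.7  32.7] F [-0.4 -0.6 -1. ] w 0.262 gf 15.0
27 20.96 [563.   16.4  27. ] F [-0.4  1.1 -0.5] w 0.264 gf 15.0
24.5 21.21 [562.9  16.4  24.3] F [ 0.6  0.  -0.6] w 0.268 gf 15.0
23 21.46 [562.9  16.5  22.9] F [ 0.8  0.3 -1.3] w 0.264 gf 15.0
22 21.71 [563.   16.5  21.9] F [-0.5  0.3 -0.4] w 0.265 gf 15.0
21 21.96 [563.3  16.6  21.4] F [-1.3 -0.8  3.8] w 0.267 gf 15.0
rel 22.5 [562.9  16.5  20.8] F [-0.   0.1 -0.9] w 0.452 gf 0.0
up 24.26 [450.1   4.4 289.3] F [-0.3 -0.1 -0.2] w 0.45 gf 0.0
wrist objective_blue_center 0.76 [561.  18.  38.] [314.  79.]
wrist objective_blue_center 0.56 [ 350. -377.   34.] [581. 253.]
wrist drawer_right_pull 0.9 [476.  11.  37.] [316. 150.]
top objective_blue_center 0.71 [ 353. -373.   34.] [445. 298.]
top objective_blue_center 0.68 [ 402. -456.   30.] [480. 277.]
top objective_blue_center 0.62 [560.  18.  35.] [277. 205.]
top objective_blue_center 0.41 [ 478. -446.   20.] [473. 244.]
top objective_red_center 0.65 [ 435. -243.   25.] [387. 261.]
top objective_yellow_center 0.48 [ 501. -304.   29.] [413. 233.]
```

View pics/w5.png

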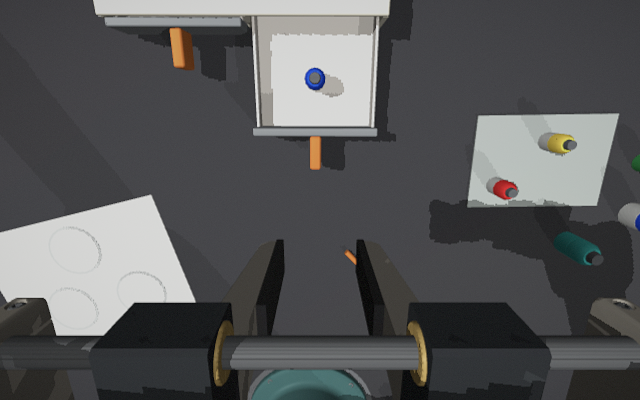

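The blue objective stands upright at (315,78) in the middle of the open drawer. Red and yellow have not moved, and the drawer is still at its stop.

```bash
python3 -c "
from h import *
robot.hold(.5); st(); print(robot.job_done())"
```

```text
25.16 [450.   5. 290.] F [-0.4 -0.4  0.2] w 0.447 gf 0.0
the job is handed in; nothing more can be done
None
```

The right drawer was the free one: it is drawn out to its stop and left open with the blue-ring objective standing upright in the middle of the open part, red and yellow were left in place, and the job was handed in at about 25 s.

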